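# Set the desk clock to ten past ten

## Robot

A 6-joint arm with a two-finger parallel gripper is mounted at the origin on the work surface. World frame = base frame: x ahead of the robot, y to its left, z up, the work surface at z = 0. Lengths are in m, angles in rad, forces in N, time in s.
With the tool pointing down it reaches from about 0.325 to 0.775 m from the base axis. Payload 5.5 kg.
Tool frame: the origin (TCP) lies at the very end of the fingers, on their centre line; the grasp point (between the pads) lies 19 mm behind it (grip_point_offset is the distance from the TCP to the grasp point, in m); z points along the fingers, y is the line along which they close (so a half turn about z gives the same grasp; the last joint's range is limited). The gripper opens to 85 mm and grips with 20 to 120 N. Pads are 22 mm wide; open, the fingers measure 114 mm over their backs; the gripper's body (76 mm by 85 mm) begins 54 mm behind the grasp point. The pads swing forward as they close: fully open they stand 13 mm farther back than shut.
Start: joints at [1.111, 0.091, 1.231, -0, 1.82, -0.057], TCP at [0.235, 0.552, 0.231] pointing down, gripper open.
Joint ranges: [-2.87, 2.87], [-0.86, 2.18], [0.17, 2.46], [-1.51, 4.65], [0.06, 2.69], [-2.65, 2.65]. Speed limits (rad/s): [2.57, 2.57, 3.01, 3.14, 3.14, 3.14].

## Interface

Orientations are given as a 3x3 rotation matrix whose columns are the frame's x, y, z axes.
In Python, from plant import * gives the robot as it stands. The module is installed in compiled form; this text tells all that it offers.
- The arm moves only by the tool step_arm, never from a script. Its argument "steps" is a list of rows, each an object with "slide": the shift along the tool's x, y, z in cm, a list of three; "rotation": the turn, a rotation vector about the tool's x, y, z in degrees, a list of three; "grip": the opening in per cent of the stroke, from 0 (shut) to 100 (fully open). In form: [{"slide": [tx, ty, tz], "rotation": [rx, ry, rz], "grip": grip}, ...]. A call has 1 to 5 rows; each row shifts and turns the commanded pose from where the row before left it, along the tool's axes as they then stand; what a row does not reach is not made up. A row lasts 1/10 s, in which the tool goes at most 50 mm and 8.59 degrees, less where a joint would pass 70% of its speed; a pose out of reach is approached as far as the arm can. A call is refused whole if a number of a shift passes 5 or a number of a turn 8.59, either way. A call with a gripper value outside its range is refused whole. The fingers move at their own pace and stop on an object; "newtons" is the grip in N (left out, the last holds). Time passes only in rows, so rows that do not move let the fingers close. It gives the time, the measured TCP pose, the force, the opening and the grip force at its end, in the units of the state.
- observe(): the state, without advancing time (a new reading comes with each control period).
- snapshot(name): name is "scene" or "side" or "wrist"; returns a dict with "color" (400x640x3 uint8, blue, green, red), "fovy" (degrees; the focal length in pixels is half the picture's height over the tangent of half this angle, whatever the lens; pixels are square), "cx", "cy" (the principal point, pixels), "extrinsics" (4x4, takes a point from world to camera coordinates). Camera axes: x right, y up, looking along -z (the intrinsics and any distortion apply to the point x, -y, -z); pixel columns grow to the right and rows downward; lengths in m; the calibration is good to about 2 mm. A picture is of the moment at which its call begins. There is no depth.
- finish_job(): hands the job in; it is judged then, once.
The state is a dict: "clock": time; "qpos": joint angles; "joint_vel": joint speeds; "tau": joint torques, N m; "ee_pos": TCP position; "orientation": TCP orientation; "contact_force": force on the tool from outside, world axes, zero at the start; "torque": the same for the moment, N m; "grip_width": finger opening in m; "grip_force": force on a finger pad.
Only numpy, scipy, OpenCV 4.12 (cv2) and the standard library are available. Lean on these libraries where they do the work, as an engineer would, in place of code of your own. Each camera call takes 0.05 s, during which the arm holds its last target. There are 200 camera calls.

## Task

The desk clock on the table is some minutes slow: set it to ten past ten. Pull the crown on its top up to unlock it, turn it until the minute hand stands at the ten-minute mark (where the 2 would be), then gently press the crown back down, feeling for its teeth to mesh, until it is fully home and locked again. Never force the crown down or round, and leave the things around the clock where they are.

Things in the scene. Friction and masses are not known exactly. Their poses are not given: they have to be found in the camera images.
- clock: Round desk clock, heavy, fixed in place: upright metal case (150 mm diameter, 40 mm deep) on a marble foot (90 x 200 x 22 mm). Origin: centre of the foot's underside. x points out of the ivory dial (away from the robot), y to 3 o'clock, z up. The case ends 181 mm above the table; a neck (25 mm diameter), the collar and the crown stand on it, all on the clock's z axis.
- collar: Fixed steel ring, 32 mm diameter, on the neck, 199 to 206 mm above the table, with upright square teeth (3.5 mm tall) all round its rim, between which the crown's teeth drop. Origin as clock. The teeth strip if crown and collar are pressed on each other too hard, down or round: 25 N is the limit.
- crown: Knurled crown, 37 mm diameter, 20 mm tall, axis vertical. Origin: on the axis, where its underside is when home, 210 mm above the table (it turns but does not rise). Teeth (3.5 mm) hang below it: home, they mesh and it cannot turn; pulled up over 3.5 mm it turns endlessly. Pressed down, they mostly land on teeth; it drops in after a turn of under 10 degrees either way (play 1.3 degrees).
- crown_mid (a point): Centre of the crown, half-way up (10 mm above its underside, 220 mm above the table when home); rises with it. There is nothing wider than the 32 mm collar for 39 mm below this point.
- crown_pull (a joint): How far the crown is pulled up, in m: 0 fully home, about 0.003 teeth standing on teeth, 0.007 at its upper stop. It slides stiffly (about 4 N) and stays where it is left.
- dial_centre (a point): Centre of the dial, 106 mm above the table, on the hands' axis.
- minute_tip (a point): Point near the tip of the long thin black minute hand, 56 mm from the hands' axis. Starts between five and thirteen minutes before the ten-minute mark. Turning the crown clockwise seen from above moves the hands forward, one full turn is 30 minutes (the hand turns half as far as the crown). The hands lie behind glass that is not drawn.
- ten_mark (a point): Point on the dial in the direction of the ten-minute mark (60 degrees clockwise from the top, seen from the dial's side), 56 mm from the hands' axis: the minute hand's point lies here at ten past. One minute is 5.9 mm along this circle.
- coasters: Stack of four cork coasters, 96 mm across, 32 mm high, beside the clock; leave alone. Origin: centre of its underside.
- mug: White mug, 82 mm across, 92 mm high, handle to its +y, in front of the dial; leave alone. Origin: centre of its underside.
- book: Closed book, 200 x 135 x 22 mm, in front of the dial; leave alone. Origin: centre of its underside.
- glasses_case: Brown glasses case, 160 x 60 x 38 mm, behind the clock; leave alone. Origin: centre of its underside.

How it is judged:
On the way, in this order (a step that is already met when the one before it is completed fails the run):
1. the crown is pulled up, clear of the collar's teeth (value of joint crown_pull above 0.005 m), for 0.2 s.
2. the minute hand is brought to within two and a half minutes of the ten-minute mark with the crown still up (value of joint crown_pull above 0.0028 m and distance between minute_tip and ten_mark below 0.0147 m), for 0.2 s.
At the end, for the whole second after the job is handed in: The crown is fully home (less than 1.2 mm proud), its teeth meshed with the collar's, and the minute hand stands within two minutes (11.7 mm at the hand's point) of the ten-minute mark (value of joint crown_pull below 0.0012 m and distance between minute_tip and ten_mark below 0.0117 m); the robot touches nothing.
It fails at once if the crown pressed or twisted against the collar with more than 25 N (contact force between crown and collar above 25 N).
It fails at once if the coasters, mug, book or glasses case by the clock moved by more than 20 mm (distance of any of coasters, mug, book, glasses_case from where it was at the start of the episode above 0.02 m).
It also fails if it takes over 54 s, if anything falls off the work surface, if the arm or the gripper's body presses on something with over 40 N, if the wrist force passes 120 N, or if a joint passes its speed limit or range.

## Working session

There is one attempt and no reset: what is moved stays moved. The work goes in short steps, Python scripts to look and compute and a tool call to move; the robot and the scene stay as the last step left them, time stands still between calls to the robot, and variables do not carry over. Pictures are saved under pics/ and viewed, at most 10 in all, crops included, and the job is handed in when it is done.

Besides the shell and the picture viewer there is one more tool, called after "Emit:" by a JSON object that holds its "method" and its "body", one argument or row to a line. step_arm: Moves the arm, as the interface text tells. Its arguments: {"type":"object","properties":{"steps":{"type":"array","items":{"type":"object","properties":{"slide":{"type":"array","items":{"type":"number"}},"rotation":{"type":"array","items":{"type":"number"}},"grip":{"type":"number"}}}},"newtons":{"type":"number"}},"required":["steps"]}

```bash
mkdir -p pics; cat > h.py <<'E'
from plant import *
import numpy as np, cv2
def f(s): return 200/np.tan(np.radians(s["fovy"]/2))
def ray(s,u,v):
    E=np.array(s["extrinsics"]);R=E[:3,:3];F=f(s)
    d=R.T@np.array([(u-s["cx"])/F,-(v-s["cy"])/F,-1]);o=-R.T@E[:3,3]
    return o,d/np.linalg.norm(d)
def plane(s,u,v,z):
    o,d=ray(s,u,v);return o+d*(z-o[2])/d[2]
def proj(s,p):
    c=np.array(s["extrinsics"])@np.r_[p,1];F=f(s)
    return np.array([s["cx"]+F*c[0]/-c[2],s["cy"]-F*c[1]/-c[2]])
def tri(s1,p1,s2,p2):
    (a,d),(b,e)=ray(s1,*p1),ray(s2,*p2)
    t=np.linalg.lstsq(np.c_[d,-e],b-a,rcond=None)[0]
    return (a+d*t[0]+b+e*t[1])/2,np.linalg.norm(a+d*t[0]-b-e*t[1])
E
python3 - <<'E'
from h import *
for n in ("scene","side"):
    s=snapshot(n);cv2.imwrite(f"pics/{n}0.png",s["color"]);E=np.array(s["extrinsics"])
    print(n,s["fovy"],s["cx"],s["cy"],np.round(-E[:3,:3].T@E[:3,3],3),np.round(E[:3,:3],2).tolist(),[k for k in s])
o=observe();print(o)
E
```

```text
scene 46.23911740840358 316.01459554322753 206.0611262967818 [1.06  0.012 0.819] [[-0.14, 0.99, 0.0], [-0.81, -0.12, 0.58], [0.57, 0.08, 0.82]] ['color', 'fovy', 'cx', 'cy', 'extrinsics']
side 44.08977398671702 313.5712475738981 198.68196852061013 [ 0.384 -0.671  0.846] [[0.94, -0.35, -0.01], [0.26, 0.68, 0.68], [-0.23, -0.64, 0.73]] ['color', 'fovy', 'cx', 'cy', 'extrinsics']
{'clock': 0.1, 'qpos': array([ 1.11130952e+00,  9.17992370e-02,  1.23176222e+00,  1.07622999e-05,
        1.81983751e+00, -5.66892706e-02]), 'joint_vel': array([-0.00168685, -0.00245138, -0.00190958,  0.00177195,  0.00084401,
       -0.00071275]), 'tau': array([ 2.21765731e-03, -4.60217857e+01, -4.19219613e+01,  1.28910088e-05,
        1.06248201e-02, -4.10999849e-05]), 'ee_pos': array([0.23507174, 0.55174793, 0.23025642]), 'orientation': array([[-9.19968968e-01,  3.91990357e-01, -8.10426451e-04],
       [ 3.91991179e-01,  9.19967559e-01, -1.61433587e-03],
       [ 1.12761949e-04, -1.80281893e-03, -9.99998369e-01]]), 'contact_force': array([-0.81386845, -0.01785197, -0.29409677]), 'torque': array([ 0.07525057,  0.00872275, -0.03375295]), 'grip_force': 0.0, 'grip_width': 0.085109135655466}
```

View pics/scene0.png

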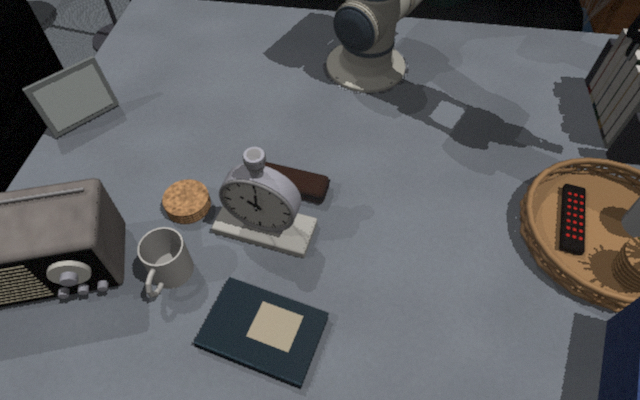

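View pics/side0.png

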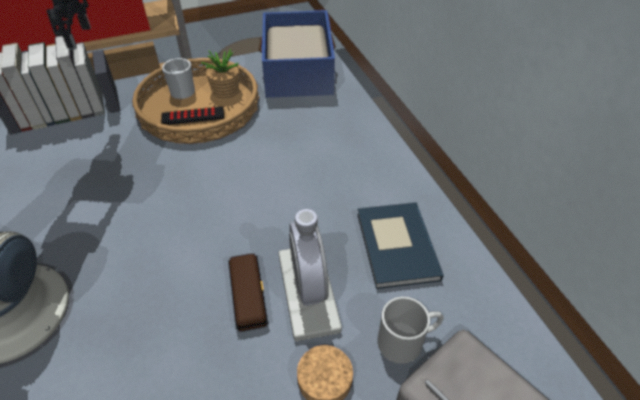

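The scene view shows the crown at about (254,157) and the dial at about (258,205). The side view shows the crown at about (306,220). I'll enlarge both.

```bash
python3 - <<'E'
from h import *
a=cv2.imread("pics/scene0.png")[140:265,200:330];b=cv2.imread("pics/side0.png")[200:345,270:350]
a=cv2.resize(a,None,fx=4,fy=4,interpolation=cv2.INTER_CUBIC);b=cv2.resize(b,None,fx=3.45,fy=3.45,interpolation=cv2.INTER_CUBIC)[:500]
print(a.shape,b.shape);cv2.imwrite("pics/c0.png",np.hstack([a,b]))
s={n:snapshot(n) for n in("scene","side")}
p,e=tri(s["scene"],(254,156),s["side"],(306,218));print(p,e)
# foot top corners in scene (z=.022)
for q in [(211,231),(307,255),(318,222)]: print(plane(s["scene"],*q,.022))
for q in [(280,250),(293,336),(340,328)]: print(plane(s["side"],*q,.022))
E
```

```text
(500, 520, 3) (500, 276, 3)
[ 0.55473231 -0.16319198  0.22419341] 0.001847620220839335
[ 0.59013105 -0.26442383  0.022     ]
[ 0.61717668 -0.06518067  0.022     ]
[ 0.53810634 -0.05457942  0.022     ]
[ 0.53050627 -0.06245368  0.022     ]
[ 0.49296142 -0.25582664  0.022     ]
[ 0.57870031 -0.27125466  0.022     ]
```

View pics/c0.png

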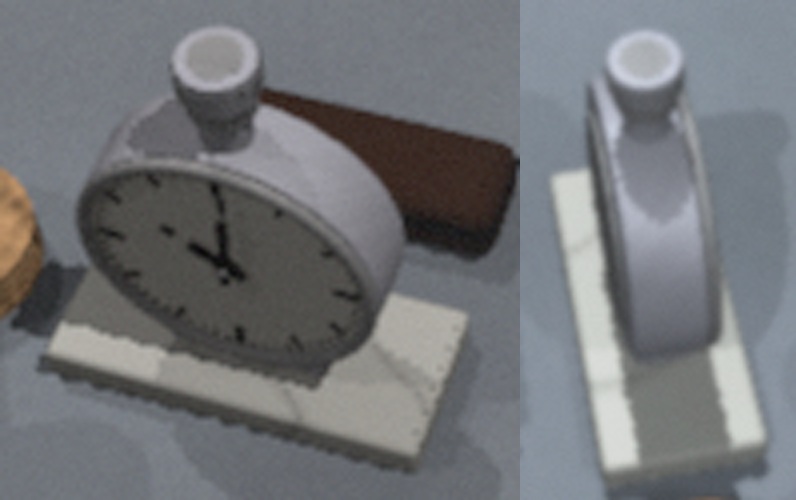

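The crown's top centre is at (254.5,155.5) in scene and (306.2,216.8) in side. The minute hand points roughly at 12, from the hub (256,208) up to (254,187).

```bash
cat >> h.py <<'E'
def hand(s,C,yaw,lo=.022,hi=.05):
    """minute-hand angle (deg cw from 12) and profile of darkness over dial angle"""
    cx=np.array([np.cos(yaw),np.sin(yaw),0]);cy=np.array([-np.sin(yaw),np.cos(yaw),0])
    D=np.r_[C[:2],.106]+.0205*cx
    g=cv2.cvtColor(s["color"],cv2.COLOR_BGR2GRAY).astype(np.float32)
    A=np.arange(-90,181,1.);P=np.array([[proj(s,D+r*(np.sin(a)*cy+np.array([0,0,np.cos(a)]))) for r in np.linspace(lo,hi,25)] for a in np.radians(A)]).astype(np.float32)
    v=cv2.remap(g,P[...,0],P[...,1],cv2.INTER_LINEAR).mean(1)
    w=np.clip(np.median(v)-v,0,None);i=w.argmax();k=abs(A-A[i])<8
    return (A[k]*w[k]).sum()/w[k].sum(),v,proj(s,D)
E
python3 - <<'E'
from h import *
s={n:snapshot(n) for n in("scene","side")}
p,e=tri(s["scene"],(254.5,155.5),s["side"],(306.2,216.8));print(p,e,plane(s["scene"],254.5,155.5,.23),plane(s["side"],306.2,216.8,.23))
C=p
for y in(-7,-9,-11):
    a,v,d=hand(s["scene"],C,np.radians(y));print(y,a,d,hand(s["scene"],C,np.radians(y),.035,.05)[0])
print(np.round(v[::6]))
E
```

```text
[ 0.55530876 -0.16216668  0.22606308] 0.002259608346847663 [ 0.55757458 -0.16038363  0.23      ] [ 0.55484203 -0.1664773   0.23      ]
-7 -1.1354076940708526 [257.05296665 206.82098137] 0.3252037768687795
-9 0.384839874797495 [256.69171751 206.7336136 ] 1.347267665667675
-11 1.5973560375433782 [256.33543272 206.63582169] 2.387791628980335
[79. 78. 78. 78. 72. 67. 70. 76. 78. 78. 78. 78. 79. 77. 69. 41. 57. 76.
 77. 76. 78. 78. 79. 79. 79. 79. 79. 79. 79. 79. 78. 79. 78. 79. 79. 79.
 79. 78. 78. 78. 78. 79. 79. 79. 77. 75.]
```

Emit:
{"method": "step_arm", "body": {
  "steps": [
    {"slide":[0,0,-3.5],"grip":100},
    {"slide":[0,0,-3.5],"grip":100},
    {"slide":[-2.9,-2.7,0],"grip":100},
    {"slide":[-2.9,-2.7,0],"grip":100},
    {"slide":[-2.9,-2.7,0],"grip":100}
  ],
  "newtons": 30
}}

```text
schema error: expected keys slide, rotation, grip
```

Emit:
{"method": "step_arm", "body": {
  "steps": [
    {"slide":[-2.9,-2.7,0],"grip":100},
    {"slide":[-2.9,-2.7,0],"grip":100},
    {"slide":[-2.9,-2.7,0],"grip":100},
    {"slide":[-2.9,-2.7,0],"grip":100},
    {"slide":[-2.9,-2.7,0],"grip":100}
  ]
}}

```text
schema error: expected keys slide, rotation, grip
```

Emit:
{"method": "step_arm", "body": {
  "steps": [
    {"slide":[-2.9,-2.7,0],"grip":100},
    {"slide":[-2.9,-2.7,0],"grip":100},
    {"slide":[-2.9,-2.7,0],"grip":100},
    {"slide":[-2.9,-2.7,0],"grip":100},
    {"slide":[-2.9,-2.7,0],"grip":100}
  ]
}}

```text
schema error: expected keys slide, rotation, grip
```

Emit:
{"method": "step_arm", "body": {
  "steps": [
    {"slide":[-2.9,-2.7,0],"grip":100},
    {"slide":[-2.9,-2.7,0],"grip":100},
    {"slide":[-2.9,-2.7,0],"grip":100},
    {"slide":[0,0,0],"grip":100},
    {"slide":[0,0,0],"grip":100}
  ]
}}

```text
schema error: expected keys slide, rotation, grip
```

Emit:
{"method": "step_arm", "body": {
  "steps": [
    {"slide":[0,0,-3.5],"rotation":[0,0,0],"grip":100},
    {"slide":[0,0,-3.5],"rotation":[0,0,0],"grip":100},
    {"slide":[-2.9,-2.7,0],"rotation":[0,0,0],"grip":100},
    {"slide":[-2.9,-2.7,0],"rotation":[0,0,0],"grip":100},
    {"slide":[-2.9,-2.7,0],"rotation":[0,0,0],"grip":100}
  ],
  "newtons": 30
}}

```text
clock: 0.8
ee_pos: [0.2838, 0.4424, 0.3014]
orientation: [[-0.92, 0.391, 0.0], [0.391, 0.92, 0.0], [-0.0, 0.0, -1.0]]
contact_force: [1.0, 0.2, -0.2]
grip_width: 0.0854
grip_force: 0.0
```

Emit:
{"method": "step_arm", "body": {
  "steps": [
    {"slide":[-2.9,-2.7,0],"rotation":[0,0,0],"grip":100},
    {"slide":[-2.9,-2.7,0],"rotation":[0,0,0],"grip":100},
    {"slide":[-2.9,-2.7,0],"rotation":[0,0,0],"grip":100},
    {"slide":[-2.9,-2.7,0],"rotation":[0,0,0],"grip":100},
    {"slide":[-2.9,-2.7,0],"rotation":[0,0,0],"grip":100}
  ]
}}

```text
clock: 1.3
ee_pos: [0.3642, 0.2608, 0.3014]
orientation: [[-0.92, 0.392, 0.0], [0.392, 0.92, 0.0], [-0.0, 0.0, -1.0]]
contact_force: [0.9, 0.7, -0.0]
grip_width: 0.0851
grip_force: 0.0
```

Emit:
{"method": "step_arm", "body": {
  "steps": [
    {"slide":[-2.9,-2.7,0],"rotation":[0,0,0],"grip":100},
    {"slide":[-2.9,-2.7,0],"rotation":[0,0,0],"grip":100},
    {"slide":[-2.9,-2.7,0],"rotation":[0,0,0],"grip":100},
    {"slide":[-2.9,-2.7,0],"rotation":[0,0,0],"grip":100},
    {"slide":[-2.9,-2.7,0],"rotation":[0,0,0],"grip":100}
  ]
}}

```text
clock: 1.8
ee_pos: [0.4448, 0.0797, 0.3015]
orientation: [[-0.92, 0.392, 0.001], [0.392, 0.92, 0.0], [-0.001, 0.0, -1.0]]
contact_force: [1.1, 0.3, 0.0]
grip_width: 0.0853
grip_force: 0.0
```

Emit:
{"method": "step_arm", "body": {
  "steps": [
    {"slide":[-2.9,-2.7,0],"rotation":[0,0,0],"grip":100},
    {"slide":[-2.9,-2.7,0],"rotation":[0,0,0],"grip":100},
    {"slide":[-2.9,-2.7,0],"rotation":[0,0,0],"grip":100},
    {"slide":[0,0,0],"rotation":[0,0,0],"grip":100},
    {"slide":[0,0,0],"rotation":[0,0,0],"grip":100}
  ]
}}

```text
clock: 2.3
ee_pos: [0.4927, -0.0278, 0.3009]
orientation: [[-0.919, 0.394, -0.001], [0.394, 0.919, 0.001], [0.001, 0.0, -1.0]]
contact_force: [-0.8, 0.1, 0.1]
grip_width: 0.0851
grip_force: 0.0
```

Emit:
{"method": "step_arm", "body": {
  "steps": [
    {"slide":[-2.8,-2.5,0],"rotation":[0,0,0],"grip":100},
    {"slide":[-2.8,-2.5,0],"rotation":[0,0,0],"grip":100},
    {"slide":[-2.8,-2.5,0],"rotation":[0,0,0],"grip":100},
    {"slide":[-2.8,-2.5,0],"rotation":[0,0,0],"grip":100},
    {"slide":[0,0,0],"rotation":[0,0,0],"grip":100}
  ]
}}

```text
clock: 2.8
ee_pos: [0.5573, -0.1651, 0.2996]
orientation: [[-0.919, 0.394, -0.002], [0.394, 0.919, -0.0], [0.002, -0.001, -1.0]]
contact_force: [-0.6, 0.1, -0.5]
grip_width: 0.0854
grip_force: 0.0
```

```bash
python3 - <<'E'
from h import *
s=snapshot("wrist");o=observe();print(o["ee_pos"],o["qpos"],proj(s,[.556,-.163,.23]));cv2.imwrite("pics/w0.png",s["color"])
E
```

```text
[ 0.55683185 -0.16323861  0.3002348 ] [-3.43950449e-01  6.51835662e-02  1.13506270e+00  2.86422425e-04
  1.94337290e+00 -1.51109830e+00] [324.22256266 208.49584936]
```

View pics/w0.png

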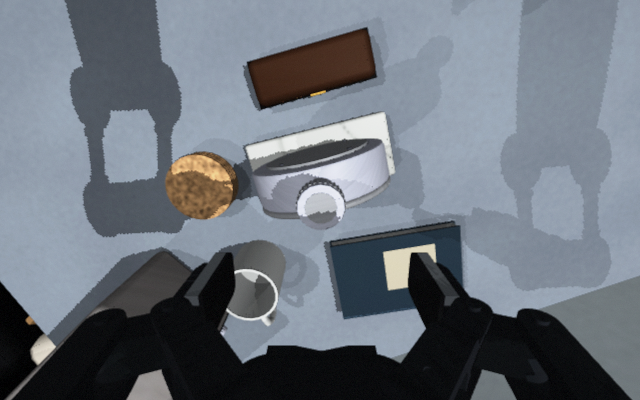

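The wrist view shows the crown's top centre at about (321,204), close to the predicted (324,208). The fingers have a clear way down.

```bash
python3 - <<'E'
from h import *
s=snapshot("wrist");p=plane(s,321,204,.23);o=observe();print(p,o["ee_pos"],o["orientation"].T@(p-o["ee_pos"]))
S=snapshot("scene");q=(254.5,155.5)
print(tri(s,(321,204),S,q))
i=s["color"][170:240,285:360];g=cv2.cvtColor(i,cv2.COLOR_BGR2GRAY)
print(cv2.HoughCircles(cv2.resize(g,None,fx=4,fy=4),cv2.HOUGH_GRADIENT,1,50,param1=100,param2=20,minRadius=70,maxRadius=120))
E
```

```text
[ 0.55153616 -0.16204003  0.23      ] [ 0.55659514 -0.16219102  0.30099936] [ 0.00463613 -0.00188118  0.07100347]
(array([ 0.55306229, -0.16233209,  0.22470425]), np.float64(0.0007762417875954327))
[[[134.5 156.5  93. ]]]
```

Emit:
{"method": "step_arm", "body": {
  "steps": [
    {"slide":[0.2,0,3.0],"rotation":[0,0,0],"grip":100},
    {"slide":[0,0,3.0],"rotation":[0,0,0],"grip":100},
    {"slide":[0,0,3.0],"rotation":[0,0,0],"grip":80},
    {"slide":[0,0,0.9],"rotation":[0,0,0],"grip":60},
    {"slide":[0,0,0],"rotation":[0,0,0],"grip":50}
  ],
  "newtons": 20
}}

```text
clock: 3.45
ee_pos: [0.554, -0.1609, 0.2015]
orientation: [[-0.921, 0.39, -0.002], [0.39, 0.921, 0.001], [0.002, 0.0, -1.0]]
contact_force: [1.1, 0.5, 0.2]
grip_width: 0.0445
grip_force: 0.0
```

Emit:
{"method": "step_arm", "body": {
  "steps": [
    {"slide":[0,0,0],"rotation":[0,0,0],"grip":50},
    {"slide":[0,0,0],"rotation":[0,0,0],"grip":40},
    {"slide":[0,0,0],"rotation":[0,0,0],"grip":30},
    {"slide":[0,0,0],"rotation":[0,0,0],"grip":30}
  ]
}}

```text
clock: 3.85
ee_pos: [0.5543, -0.1643, 0.2053]
orientation: [[-0.919, 0.394, 0.001], [0.394, 0.919, -0.004], [-0.003, -0.003, -1.0]]
contact_force: [-5.4, -4.9, 2.3]
grip_width: 0.0361
grip_force: 22.2
```

Emit:
{"method": "step_arm", "body": {
  "steps": [
    {"slide":[0.03,-0.1,0],"rotation":[0,0,0],"grip":30},
    {"slide":[0,0,0],"rotation":[0,0,0],"grip":30},
    {"slide":[0,0,0],"rotation":[0,0,0],"grip":30}
  ],
  "newtons": 35
}}

```text
clock: 4.15
ee_pos: [0.5543, -0.1643, 0.2052]
orientation: [[-0.92, 0.393, 0.003], [0.393, 0.92, -0.003], [-0.004, -0.001, -1.0]]
contact_force: [-5.0, -3.5, 6.5]
grip_width: 0.0357
grip_force: 35.4
```

```bash
cat > o.py <<'E'
from h import *
o=observe();R=o["orientation"];np.set_printoptions(precision=4,suppress=True)
print("F tool",R.T@o["contact_force"],"M",R.T@o["torque"],o["ee_pos"],"grip",o["grip_force"],o["grip_width"],"q6",o["qpos"][5])
print("hand",hand(snapshot("scene"),np.array([.555,-.163]),np.radians(-9),.03,.05)[0])
E
python3 o.py
```

```text
F tool [ 3.2058 -5.1987 -6.4928] M [0.8824 0.3128 0.0353] [ 0.5543 -0.1643  0.2052] grip 35.350826382637024 0.03566074949481876 q6 -1.513272971948617
hand 1.9859491445111666
```

Emit:
{"method": "step_arm", "body": {
  "steps": [
    {"slide":[0,0,-0.2],"rotation":[0,0,0],"grip":30},
    {"slide":[0,0,-0.2],"rotation":[0,0,0],"grip":30},
    {"slide":[0,0,-0.2],"rotation":[0,0,0],"grip":30},
    {"slide":[0,0,-0.1],"rotation":[0,0,0],"grip":30},
    {"slide":[0,0,0],"rotation":[0,0,0],"grip":30}
  ]
}}

```text
clock: 4.7
ee_pos: [0.5542, -0.1643, 0.2094]
orientation: [[-0.92, 0.393, 0.0], [0.393, 0.92, -0.002], [-0.001, -0.002, -1.0]]
contact_force: [-0.1, -5.1, -3.6]
grip_width: 0.0357
grip_force: 35.4
```

Emit:
{"method": "step_arm", "body": {
  "steps": [
    {"slide":[0,0,-0.1],"rotation":[0,0,0],"grip":30},
    {"slide":[0,0,-0.1],"rotation":[0,0,0],"grip":30},
    {"slide":[0,0,0],"rotation":[0,0,0],"grip":30}
  ]
}}

```text
clock: 5.0
ee_pos: [0.5542, -0.1643, 0.2113]
orientation: [[-0.92, 0.393, 0.0], [0.393, 0.92, -0.002], [-0.001, -0.002, -1.0]]
contact_force: [-0.8, -5.0, -3.6]
grip_width: 0.0355
grip_force: 35.4
```

Emit:
{"method": "step_arm", "body": {
  "steps": [
    {"slide":[0,0,-0.1],"rotation":[0,0,0],"grip":30},
    {"slide":[0,0,0],"rotation":[0,0,0],"grip":30},
    {"slide":[0,0,0],"rotation":[0,0,0],"grip":30}
  ]
}}

```text
clock: 5.3
ee_pos: [0.5542, -0.1643, 0.2122]
orientation: [[-0.92, 0.393, 0.0], [0.393, 0.92, -0.002], [-0.001, -0.002, -1.0]]
contact_force: [-0.7, -5.8, -3.1]
grip_width: 0.036
grip_force: 35.4
```

Emit:
{"method": "step_arm", "body": {
  "steps": [
    {"slide":[-0.06,-0.15,0],"rotation":[0,0,0],"grip":30},
    {"slide":[0,0,0],"rotation":[0,0,4],"grip":30},
    {"slide":[0,0,0],"rotation":[0,0,8],"grip":30},
    {"slide":[0,0,0],"rotation":[0,0,8],"grip":30},
    {"slide":[0,0,0],"rotation":[0,0,0],"grip":30}
  ]
}}

```text
clock: 5.8
ee_pos: [0.5542, -0.1643, 0.2122]
orientation: [[-0.73, 0.683, 0.0], [0.683, 0.73, 0.001], [0.001, 0.001, -1.0]]
contact_force: [-0.2, 0.6, -3.8]
grip_width: 0.036
grip_force: 35.4
```

```bash
python3 o.py
```

```text
F tool [0.5922 0.3148 3.7766] M [0.0423 0.0414 0.0378] [ 0.5542 -0.1643  0.2122] grip 35.42987644672394 0.035963277532830504 q6 -1.1658113351405024
hand 13.013288520140302
```

Emit:
{"method": "step_arm", "body": {
  "steps": [
    {"slide":[0,0,0],"rotation":[0,0,8],"grip":30},
    {"slide":[0,0,0],"rotation":[0,0,8],"grip":30},
    {"slide":[0,0,0],"rotation":[0,0,8],"grip":30},
    {"slide":[0,0,0],"rotation":[0,0,8],"grip":30},
    {"slide":[0,0,0],"rotation":[0,0,8],"grip":30}
  ]
}}

```text
clock: 6.35
ee_pos: [0.5544, -0.1643, 0.2123]
orientation: [[-0.12, 0.993, 0.001], [0.993, 0.12, 0.001], [0.001, 0.001, -1.0]]
contact_force: [0.6, 1.0, -2.9]
grip_width: 0.0359
grip_force: 35.4
```

Emit:
{"method": "step_arm", "body": {
  "steps": [
    {"slide":[0,0,0],"rotation":[0,0,8],"grip":30},
    {"slide":[0,0,0],"rotation":[0,0,8],"grip":30},
    {"slide":[0,0,0],"rotation":[0,0,8],"grip":30},
    {"slide":[0,0,0],"rotation":[0,0,8],"grip":30},
    {"slide":[0,0,0],"rotation":[0,0,0],"grip":30}
  ]
}}

```text
clock: 6.85
ee_pos: [0.5545, -0.1643, 0.2122]
orientation: [[0.421, 0.907, 0.001], [0.907, -0.421, 0.001], [0.001, 0.0, -1.0]]
contact_force: [1.1, 0.8, -3.5]
grip_width: 0.0356
grip_force: 35.4
```

```bash
sed -i 's/\[.555,-.163\]/[.5542,-.1643]/' o.py; python3 o.py; python3 - <<'E'
from h import *
s=snapshot("scene");C=np.array([.5542,-.1643])
for y in(-7,-9,-11): print(y,hand(s,C,np.radians(y),.03,.05)[0],hand(s,C,np.radians(y))[2])
a=cv2.resize(s["color"][165:245,205:310],None,fx=6,fy=6,interpolation=cv2.INTER_CUBIC);cv2.imwrite("pics/c1.png",a)
E
```

```text
F tool [1.2014 0.6958 3.5354] M [-0.1939  0.271   0.0136] [ 0.5545 -0.1643  0.2122] grip 35.40127694606781 0.035621572211221295 q6 0.08755627396156358
hand 55.15138701249384
-7 55.68812915507394 [256.05816968 206.2077285 ]
-9 55.17722897166193 [255.69738001 206.12051978]
-11 54.51507626763451 [255.34156575 206.02290615]
```

View pics/c1.png

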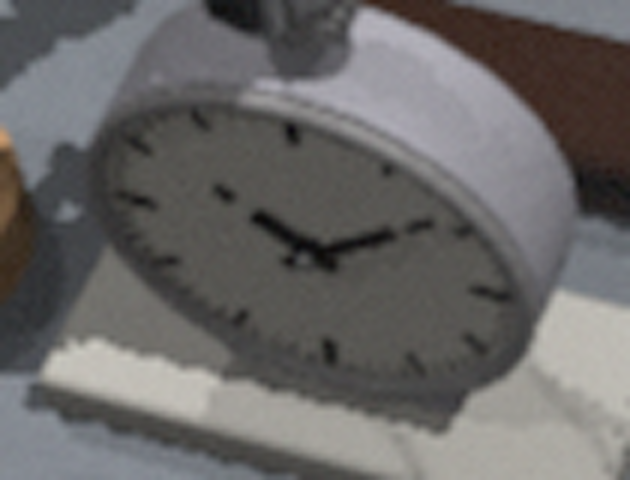

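The crop shows the minute hand's tip at (425,225), just short of the 2 mark at (463,230). It reads about 55–56°, so the crown needs about 8° more before pressing down gently.

Emit:
{"method": "step_arm", "body": {
  "steps": [
    {"slide":[0,0,0],"rotation":[0,0,8],"grip":30},
    {"slide":[0,0,0.1],"rotation":[0,0,0],"grip":30},
    {"slide":[0,0,0.1],"rotation":[0,0,0],"grip":30},
    {"slide":[0,0,0.1],"rotation":[0,0,0],"grip":30},
    {"slide":[0,0,0],"rotation":[0,0,0],"grip":30}
  ]
}}

```text
clock: 7.45
ee_pos: [0.5545, -0.1644, 0.2101]
orientation: [[0.543, 0.84, 0.002], [0.84, -0.543, 0.0], [0.001, 0.001, -1.0]]
contact_force: [2.5, 4.0, 2.9]
grip_width: 0.0358
grip_force: 36.0
```

Emit:
{"method": "step_arm", "body": {
  "steps": [
    {"slide":[0,0,0.1],"rotation":[0,0,0],"grip":30},
    {"slide":[0,0,0.1],"rotation":[0,0,0],"grip":30},
    {"slide":[0,0,0.1],"rotation":[0,0,0],"grip":30},
    {"slide":[0,0,0],"rotation":[0,0,0],"grip":30}
  ]
}}

```text
clock: 7.85
ee_pos: [0.5545, -0.1644, 0.2086]
orientation: [[0.544, 0.839, 0.003], [0.839, -0.544, -0.0], [0.002, 0.003, -1.0]]
contact_force: [0.4, 4.7, 9.5]
grip_width: 0.0358
grip_force: 36.5
```

```bash
python3 o.py
```

```text
F tool [ 4.1721 -2.1448 -9.5309] M [ 0.4482  0.7089 -0.0688] [ 0.5545 -0.1644  0.2086] grip 36.529351472854614 0.035793348720398875 q6 0.22725369357562542
hand 59.23657990989435
```

Emit:
{"method": "step_arm", "body": {
  "steps": [
    {"slide":[0,0,0],"rotation":[0,0,1.5],"grip":30},
    {"slide":[0,0,0],"rotation":[0,0,1],"grip":30},
    {"slide":[0,0,0],"rotation":[0,0,0],"grip":30}
  ]
}}

```text
clock: 8.2
ee_pos: [0.5545, -0.1644, 0.2085]
orientation: [[0.58, 0.815, 0.003], [0.815, -0.58, -0.0], [0.002, 0.003, -1.0]]
contact_force: [0.7, 4.7, 7.7]
grip_width: 0.0358
grip_force: 36.5
```

Emit:
{"method": "step_arm", "body": {
  "steps": [
    {"slide":[0,0,0],"rotation":[0,0,1],"grip":30},
    {"slide":[0,0,0],"rotation":[0,0,1],"grip":30},
    {"slide":[0,0,0],"rotation":[0,0,0],"grip":30}
  ]
}}

```text
clock: 8.5
ee_pos: [0.5545, -0.1644, 0.2083]
orientation: [[0.608, 0.794, 0.003], [0.794, -0.608, -0.0], [0.002, 0.002, -1.0]]
contact_force: [1.4, 5.0, 8.0]
grip_width: 0.0357
grip_force: 36.4
```

Emit:
{"method": "step_arm", "body": {
  "steps": [
    {"slide":[0,0,0],"rotation":[0,0,1],"grip":30},
    {"slide":[0,0,0],"rotation":[0,0,1],"grip":30},
    {"slide":[0,0,0],"rotation":[0,0,0],"grip":30}
  ]
}}

```text
clock: 8.8
ee_pos: [0.5545, -0.1644, 0.2071]
orientation: [[0.635, 0.772, 0.002], [0.772, -0.635, 0.0], [0.002, 0.001, -1.0]]
contact_force: [2.1, 3.7, 3.3]
grip_width: 0.0359
grip_force: 36.1
```

```bash
python3 o.py
```

```text
F tool [ 4.2241 -0.7281 -3.3412] M [0.1857 0.7575 0.0352] [ 0.5545 -0.1644  0.2071] grip 36.06162071228027 0.03586638821100085 q6 0.34117705336551146
hand 63.27529184872593
```

Emit:
{"method": "step_arm", "body": {
  "steps": [
    {"slide":[0,0,0.1],"rotation":[0,0,0],"grip":30},
    {"slide":[0,0,0.05],"rotation":[0,0,0],"grip":30},
    {"slide":[0,0,0],"rotation":[0,0,0],"grip":30}
  ]
}}

```text
clock: 9.15
ee_pos: [0.5545, -0.1644, 0.2055]
orientation: [[0.635, 0.772, 0.002], [0.772, -0.635, 0.0], [0.001, 0.001, -1.0]]
contact_force: [2.1, 4.2, 4.1]
grip_width: 0.0357
grip_force: 36.1
```

Emit:
{"method": "step_arm", "body": {
  "steps": [
    {"slide":[0,0,0.05],"rotation":[0,0,0],"grip":30},
    {"slide":[0,0,0.05],"rotation":[0,0,0],"grip":30},
    {"slide":[0,0,0],"rotation":[0,0,0],"grip":30}
  ]
}}

```text
clock: 9.45
ee_pos: [0.5545, -0.1644, 0.2053]
orientation: [[0.635, 0.772, 0.003], [0.772, -0.635, 0.0], [0.002, 0.002, -1.0]]
contact_force: [2.3, 5.4, 6.3]
grip_width: 0.036
grip_force: 36.2
```

Emit:
{"method": "step_arm", "body": {
  "steps": [
    {"slide":[0,0,0.05],"rotation":[0,0,0],"grip":30},
    {"slide":[0,0,0.05],"rotation":[0,0,0],"grip":30},
    {"slide":[0,0,0],"rotation":[0,0,0],"grip":30}
  ]
}}

```text
clock: 9.75
ee_pos: [0.5545, -0.1644, 0.2051]
orientation: [[0.635, 0.772, 0.003], [0.772, -0.635, -0.0], [0.002, 0.003, -1.0]]
contact_force: [1.1, 5.7, 8.8]
grip_width: 0.0359
grip_force: 36.5
```

```bash
python3 o.py
```

```text
F tool [ 5.1186 -2.7841 -8.8363] M [0.5157 0.6619 0.0539] [ 0.5545 -0.1644  0.2051] grip 36.484896540641785 0.035945211092680285 q6 0.3407487855715719
hand 63.11652620718452
```

Emit:
{"method": "step_arm", "body": {
  "steps": [
    {"slide":[0,0,0],"rotation":[0,0,0],"grip":100},
    {"slide":[0,0,0],"rotation":[0,0,0],"grip":100},
    {"slide":[0,0,0],"rotation":[0,0,0],"grip":100},
    {"slide":[0,0,0],"rotation":[0,0,0],"grip":100}
  ]
}}

```text
clock: 10.2
ee_pos: [0.5537, -0.1652, 0.2021]
orientation: [[0.637, 0.771, -0.001], [0.771, -0.637, -0.0], [-0.001, -0.001, -1.0]]
contact_force: [0.4, 0.1, 0.5]
grip_width: 0.0851
grip_force: 0.0
```

Emit:
{"method": "step_arm", "body": {
  "steps": [
    {"slide":[0,0,-3],"rotation":[0,0,0],"grip":100},
    {"slide":[0,0,-4],"rotation":[0,0,0],"grip":100},
    {"slide":[0,0,-4],"rotation":[0,0,0],"grip":100},
    {"slide":[0,0,-4],"rotation":[0,0,0],"grip":100},
    {"slide":[0,0,0],"rotation":[0,0,0],"grip":100}
  ]
}}

```text
clock: 10.7
ee_pos: [0.5545, -0.1653, 0.3599]
orientation: [[0.637, 0.771, 0.01], [0.771, -0.637, -0.004], [0.003, 0.01, -1.0]]
contact_force: [0.6, -0.1, 0.1]
grip_width: 0.0853
grip_force: 0.0
```

```bash
python3 o.py; python3 - <<'E'
from h import *
s=snapshot("scene");a=s["color"][140:245,200:310];b=cv2.imread("pics/scene0.png")[140:245,200:310]
cv2.imwrite("pics/c2.png",cv2.resize(np.hstack([b,a]),None,fx=3.6,fy=3.6,interpolation=cv2.INTER_CUBIC))
E
```

```text
F tool [ 0.3511  0.5094 -0.0852] M [-0.0091  0.0231 -0.0559] [ 0.5545 -0.1653  0.3599] grip 0.0 0.0852792916376936 q6 0.34243568978456557
hand 63.151335578366925
```

View pics/c2.png

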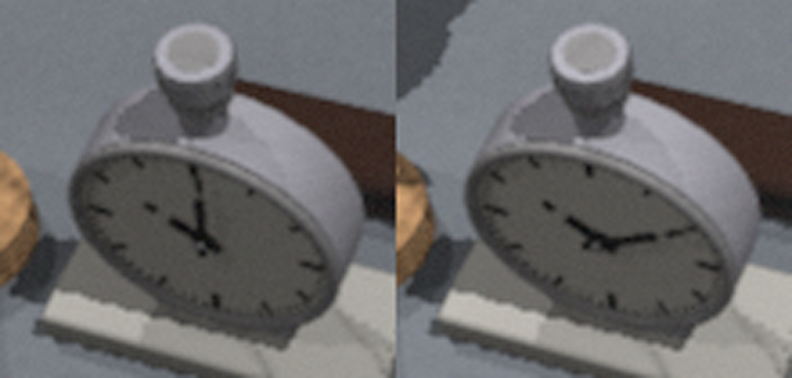

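The right half shows the minute hand on the 2 mark, at about (690,230). The crown is at the same height as in the starting picture on the left, with its rim top at row 25 in both. I'll check that to sub-pixel level and then hand in.

```bash
python3 - <<'E'
from h import *
ok=True
for n,(x,y) in {"scene":(254,158),"side":(306,222)}.items():
    g=lambda i:cv2.cvtColor(i,cv2.COLOR_BGR2GRAY).astype(np.float32)
    s=snapshot(n);a=g(cv2.imread(f"pics/{n}0.png"));b=g(s["color"])
    W=np.eye(2,3,dtype=np.float32)
    c,W=cv2.findTransformECC(a[y-16:y+12,x-18:x+18],b[y-16:y+12,x-18:x+18],W,cv2.MOTION_TRANSLATION)
    e=(proj(s,[.5545,-.164,.231])-proj(s,[.5545,-.164,.230]))[1]
    mm=W[1,2]/e;print(n,c,W[:,2],"rise mm",mm);ok&=abs(mm)<.7
print(ok)
if ok: print(finish_job())
E
```

```text
scene 0.9977834594702745 [0.00400732 0.05777913] rise mm -0.14435604476678093
side 0.9976844158765604 [0.04968879 0.02888764] rise mm -0.07269661367316295
True
the job is handed in; nothing more can be done
None
```

The clock now reads ten past ten, with the minute hand on the 2 mark. The crown is fully home and locked (within about 0.2 mm of its starting height in both cameras), the robot is clear of everything, and the job is handed in; no verdict came back.

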